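# Brush out the grinder cup, then hold its bayonet lid at the pulse mark

## Task

Clean out the small grinder and pulse it: take the round brush from its stand, work it down to the bottom of the grinder's cup and back up three times, and stand it back in its stand. Then set the lid into the collar with its two pins through the slots and twist it clockwise (seen from above), against the spring, half of the way to its lock, so that the bar grip points at the round dot (the pulse mark); do not let it reach the lock click. Finish holding it there: keep your grip on the lid, do not let go, and leave the other kitchen things where they are.

Things in the scene. Friction and masses are not known exactly. Their poses are not given: they have to be found in the camera images.
- grinder: White round grinder, 120 mm diameter at the foot, 112 at the shoulder, 120 mm tall, fixed to the worktop. Origin: centre of the underside, z up. Inside it an open cup, 68 mm inner diameter; on top a steel bayonet collar (bore 68 mm, roof ring 7 mm thick with two slots at the body's +x and -x, channel below the roof).
- slot (a point): The collar's slot on the grinder's +x side, at the rim's height, 38.5 mm from the axis (the other is opposite). Slots are 13 mm wide and reach out to 43 mm from the axis. A single raised bar on the shoulder marks each.
- pulse_mark (a point): Raised round dot on the shoulder, the pulse mark: 0.5 rad clockwise (from above) of the +x slot, half way to the lock; another lies opposite. A double bar at 1.0 rad marks the lock.
- cup_mouth (a point): Centre of the collar's top rim, 120 mm above the worktop; axes as the grinder's.
- cup_floor (a point): Centre of the cup's floor, 45 mm above the worktop, 75 mm below the mouth; an 8 mm high blade hub, 14 mm across, stands on it. Axes as the grinder's.
- drive_ring (a joint): Sprung ring in the collar, pushed by the lid's pins: 0 = at rest (pins in the slots), grows in rad as the lid turns clockwise from above; equals the lid's turn within 0.08. Half way = 0.5; the lock click is felt from 0.85 and lies at 1.0, stop at 1.25. Its spring pushes back with 0.03 N m at 0, 0.11 N m at 0.5: a lid let go springs back.
- lid: Loose round lid, 92 mm diameter, 61 mm tall, 0.14 kg, lying upright on its plug. Origin: centre of the plug's underside, z up. Plug 63 mm diameter, 18 mm tall, bevelled; flange 18 to 25 mm up. Two pins, 7 mm thick, stick out along +x and -x to 41 mm from the axis, 5.5 mm up. Seated, the flange lies on the rim, the origin 18 mm below cup_mouth. Pins have 3 mm play each way in the slots.
- lid_grip (a point): Grasp height on the lid's bar grip, on the axis, 50 mm above the lid's origin. The bar runs along the lid's x, in line with the pins: 56 mm long, 18 mm wide (along y), from 25 to 61 mm up; grasp it across its width. The lid is the same turned by half a turn.
- brush: Loose round brush standing head down in its stand, 176 mm long, 0.06 kg. Origin: centre of the head's lower end (the tip), z up along the handle. White head 44 mm diameter from 0 to 60 mm, thin steel wire to 110 mm, square wooden handle 18 x 18 mm (sides along x and y) from 110 to 176 mm.
- brush_stand: White open cup for the brush, fixed, 68 mm outer and 54 mm inner diameter, 50 mm tall, inner floor 6 mm above the worktop. Origin: centre of its underside.
- used_mug: Bystander, leave alone: white mug with grey dots, 82 mm wide, 91 tall (mm). Origin at its underside.
- jam_jar: Bystander, leave alone: jam jar, 62 dia, 99 tall (mm). Origin at its underside.
- pepper_mill: Bystander, leave alone: turned wooden pepper mill, 58 dia, 170 tall (mm). Origin at its underside.
- spice_jar: Bystander, leave alone: small glass spice jar with a screw cap, 45 dia, 106 tall (mm). Origin at its underside.
- teaspoon: Bystander, leave alone: steel teaspoon lying flat, 139 long (mm). Origin at its underside.
- peeler: Bystander, leave alone: vegetable peeler lying flat, 170 long (mm). Origin at its underside.
- tin: Bystander, leave alone: food tin, 101 dia, 118 tall (mm). Origin at its underside.
Mind the look-alikes: they are no part of the job. Leave any orange or turquoise look-alike of the lid alone.

How it is judged (in metres and radians):
On the way, in this order (a step that is already met when the one before it is completed fails the run):
1. the brush's tip is down at the bottom of the cup, first stroke (horizontal distance between brush and cup_floor below 0.02 m and z of brush in the frame of cup_floor below 0.025 m), for 0.05 s.
2. the brush is drawn up until its tip is in the upper part of the cup, first stroke (horizontal distance between brush and cup_floor below 0.02 m and z of brush in the frame of cup_floor above 0.045 m), for 0.05 s.
3. the brush's tip is down at the bottom of the cup, second stroke (all of step 1), for 0.05 s.
4. the brush is drawn up until its tip is in the upper part of the cup, second stroke (all of step 2), for 0.05 s.
5. the brush's tip is down at the bottom of the cup, third stroke (all of step 3), for 0.05 s.
6. the brush is drawn up until its tip is in the upper part of the cup, third stroke (all of step 4), for 0.05 s.
7. the brush stands in its stand again, let go (horizontal distance between brush and brush_stand below 0.015 m and height (world z) of brush below 0.02 m and angle between brush's own z axis and vertical below 0.3 rad and contact force between the fingers and brush below 0.1 N), for 0.2 s.
8. the lid is seated in the collar, its pins down through the slots, not yet turned far (horizontal distance between lid and cup_mouth below 0.005 m and z of lid in the frame of cup_mouth below -0.013 m and angle between lid's own z axis and vertical below 0.08 rad and value of joint drive_ring below 0.3 rad), for 0.1 s.
At the end, for the whole second after the job is handed in: The lid is seated (centred within 5 mm, origin at least 13 mm below the rim, level within 0.08 rad), gripped with more than 1.5 N and held still with the drive ring at 0.5 +- 0.17 rad; the brush stands in its stand (within 15 mm of its centre, within 0.3 rad of upright) (horizontal distance between lid and cup_mouth below 0.005 m and z of lid in the frame of cup_mouth below -0.013 m and angle between lid's own z axis and vertical below 0.08 rad and value of joint drive_ring between 0.33 and 0.67 rad and velocity of joint drive_ring between -0.1 and 0.1 rad/s and contact force between the fingers and lid above 1.5 N and horizontal distance between brush and brush_stand below 0.015 m and height (world z) of brush below 0.02 m and angle between brush's own z axis and vertical below 0.3 rad); the arm keeps its last pose, push and grip.
It fails at once if the lid is twisted into the lock click (drive ring past 0.88 rad) (value of joint drive_ring above 0.88 rad).
It fails at once if one of the bystanders is pushed out of its place (more than 30 mm) (distance of any of used_mug, jam_jar, pepper_mill, spice_jar, teaspoon, peeler, tin from where it was at the start of the episode above 0.03 m).
It fails at once if an upright bystander is knocked over (angle between any of used_mug, jam_jar, pepper_mill, spice_jar, tin's own z axis and vertical above 0.6 rad).
It also fails if it takes over 72 s, if anything falls off the work surface, if the arm or the gripper's body presses on something with over 40 N, if the wrist force passes 120 N, or if a joint passes its speed limit or range.

## Robot

A 6-joint arm with a two-finger parallel gripper is mounted at the origin on a cart in front of the work surface, level with it; the furniture and walls round the work are solid. World frame = base frame: x ahead of the robot, y to its left, z up, the work surface at z = 0. Lengths are in m, angles in degrees, forces in N, time in s.
With the tool pointing down it reaches from about 0.3 to 0.75 m from the base axis. Payload 8.5 kg.
Tool frame: the origin (TCP) lies between the finger pads; the fingertips stand ahead of it and the grasp point (between the pads) lies 2 mm behind it (env.tips_ahead is the z of the fingertips in the tool frame, in m); z points along the fingers, y is the line along which they close (so a half turn about z gives the same grasp; the last joint's range is limited). The gripper opens to 85 mm and grips with 20 to 120 N. Pads are 22 mm wide; open, the fingers measure 114 mm over their backs; the gripper's body (76 mm by 85 mm) begins 54 mm behind the grasp point. The pads swing forward as they close: fully open they stand 13 mm farther back than shut.
Start: joints at [53.325, 21.807, 74.336, -0, 83.858, -12.336], TCP at [0.227, 0.501, 0.248] pointing down, gripper open.
Joint ranges: [-178.18, 178.18], [-50.72, 133.34], [12.68, 142.11], [-81.47, 261.47], [9.98, 163.14], [-165.26, 165.26]. Speed limits (degrees/s): [136.94, 136.94, 180, 180, 180, 180].

## Interface

Orientations are given as a 3x3 rotation matrix whose columns are the frame's x, y, z axes.
In Python, from cell import env gives the robot as it stands.
- The arm moves only by the tool apply_moves, never from a script. Its arguments are lists of equal length, an entry for each row: "slide": the shift along the tool's x, y, z in units of 50 mm (1.0 is 50 mm), a list of three; "rot": the turn, a rotation vector about the tool's x, y, z in units of 5 degrees (1.0 is 5 degrees), a list of three; "gripper": the opening, from 0 (shut) to 1 (fully open). A call has 1 to 10 rows; each row is the pose to reach, as a shift and turn from the pose commanded when the call began, along the tool's axes at that moment; what a row does not reach only later rows make up. A row lasts 1/10 s, in which the tool goes at most 50 mm and 8.59 degrees, less where a joint would pass 70% of its speed; a pose out of reach is approached as far as the arm can. A call with a gripper value outside its range is refused whole. The fingers move at their own pace and stop on an object; "grip_force" is the grip in N (left out, the last holds). Time passes only in rows, so rows that repeat a pose let the fingers close. It gives the time, the measured TCP pose, the force, the opening and the grip force at its end, in the units of the state.
- env.get_state(): the state, without advancing time (a new reading comes with each control period).
- env.camera(name): name is "scene" or "top" or "wrist"; returns a dict with "pixels" (480x640x3 uint8, blue, green, red), "range_z" (480x640 float32, m along the optical axis (not along the pixel's ray), 0 where there is no reading), "camera_matrix" (3x3 intrinsics, pixels), "distortion" ([k1, k2, p1, p2, k3] as OpenCV has them; the pictures are not rectified), "R" (3x3) and "t" (3): a world point X has camera coordinates R X + t. Camera axes: x right, y down, z forward; pixel columns grow to the right and rows downward; lengths in m; the calibration is good to about 2 mm. A picture is of the moment at which its call begins.
- env.finish_job(): hands the job in; it is judged then, once.
The state is a dict: "time": time; "joints": joint angles; "dq": joint speeds; "joint_torque": joint torques, N m; "tcp_pos": TCP position; "tcp_rot": TCP orientation; "wrist_force": force on the tool from outside, world axes, zero at the start; "torque": the same for the moment, N m; "width": finger opening in m; "finger_force": force on a finger pad.
Only numpy, scipy, OpenCV 4.12 (cv2) and the standard library are available. Lean on these libraries where they do the work, as an engineer would, in place of code of your own. Each camera call takes 0.05 s, during which the arm holds its last target. There are 200 camera calls.

## Working session

There is one attempt and no reset: what is moved stays moved. The work goes in short steps, Python scripts to look and compute and a tool call to move; the robot and the scene stay as the last step left them, time stands still between calls to the robot, and variables do not carry over. Pictures are saved under pics/ and viewed, at most 10 in all, crops included, and the job is handed in when it is done.

Besides the shell and the picture viewer there is one more tool, called after "Call:" by a JSON object that holds its "api" and its "payload". apply_moves: Moves the arm, as the interface text tells. Its arguments: {"type":"object","properties":{"slide":{"type":"array","items":{"type":"array","items":{"type":"number"}}},"rot":{"type":"array","items":{"type":"array","items":{"type":"number"}}},"gripper":{"type":"array","items":{"type":"number"}},"grip_force":{"type":"number"}},"required":["slide","rot","gripper"]}

```bash
mkdir -p pics; ls; cat > h.py <<'E'
import numpy as np, cv2
from cell import env
def pts(c):
    """world point per pixel from depth"""
    h,w=c["range_z"].shape
    u,v=np.meshgrid(np.arange(w),np.arange(h))
    n=cv2.undistortPoints(np.stack([u,v],-1).reshape(-1,1,2).astype(float),c["camera_matrix"],np.array(c["distortion"])).reshape(h,w,2)
    z=c["range_z"][...,None]
    P=np.concatenate([n*z,z],-1)
    return (P-c["t"])@c["R"]   # R^T (P-t)
def ray(c,u,v,zp):
    """pixel to world on plane z=zp"""
    n=cv2.undistortPoints(np.array([[[u,v]]],float),c["camera_matrix"],np.array(c["distortion"]))[0,0]
    d=np.array(c["R"]).T@np.array([n[0],n[1],1]); o=-np.array(c["R"]).T@np.array(c["t"])
    return o+d*(zp-o[2])/d[2]
def totool(dx):
    return np.array(env.get_state()["tcp_rot"]).T@np.array(dx)/0.05
E
python3 - <<'E'
from h import *
s=env.get_state(); print(s["tcp_rot"],s["wrist_force"],env.tips_ahead)
for n in("scene","top"):
    c=env.camera(n); cv2.imwrite(f"pics/{n}0.png",c["pixels"]); np.save(f"pics/{n}0.npy",c,allow_pickle=True)
    print(n,-np.array(c["R"]).T@c["t"],c["camera_matrix"][0])
E
```

```text
pics
[[-9.11107097e-01  4.12168740e-01 -8.87914854e-04]
 [ 4.12169561e-01  9.11106429e-01 -1.15266212e-03]
 [ 3.33893638e-04 -1.41617011e-03 -9.99998941e-01]] [-0.02998574  0.02058035  0.55701642] 0.017
scene [-0.45887534 -0.21343304  0.61674728] [472.0437861    0.         321.24001867]
top [ 0.2417246  -0.06526298  1.21189339] [464.90464693   0.         314.42013023]
```

View pics/scene0.png

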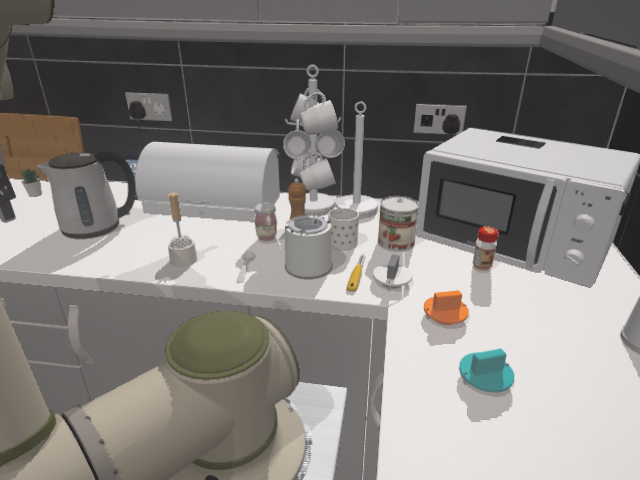

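View pics/top0.png

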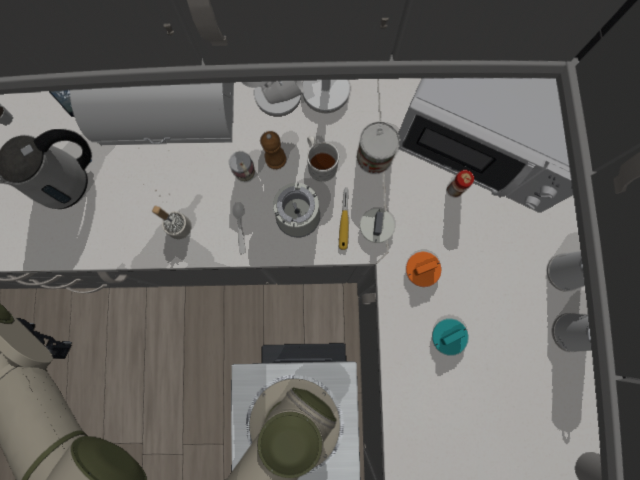

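Top view: the grinder is at (297,208), the brush handle at (160,212) in its stand at (176,225). Lid candidates are white (377,225), orange (423,269) and turquoise (450,337), so I choose the white one. Next I measure and check it in a close crop.

```bash
python3 - <<'E'
from h import *
c=np.load("pics/top0.npy",allow_pickle=True).item(); P=pts(c); im=c["pixels"]
def fit(mask,nm):
    v,u=np.nonzero(mask); (cx,cy),(w,h),a=cv2.minAreaRect(np.stack([P[v,u,0],P[v,u,1]],-1).astype(np.float32))
    q=P[mask]; print(nm,len(u),"med",np.median(q,0).round(4),"rect",np.round([cx,cy,w,h,a],4))
def win(u,v,r):
    m=np.zeros(P.shape[:2],bool); m[v-r:v+r,u-r:u+r]=1; return m
z=P[...,2]
for (u,v) in((297,208),(377,225),(160,212),(176,228)):
    w=win(u,v,32); print(u,v,"z hist",np.histogram(z[w],bins=np.arange(-.01,.24,.01))[0])
fit(win(297,208,30)&(z>.108)&(z<.13),"grinder top")
fit(win(377,222,26)&(z>.052)&(z<.07),"lid bar")
fit(win(377,222,26)&(z>.012)&(z<.035),"lid flange")
fit(win(160,212,22)&(z>.14),"brush handle")
fit(win(160,212,22)&(z>.178),"brush top")
fit(win(176,228,22)&(z>.042)&(z<.056),"stand rim")
a=cv2.resize(im[168:248,257:337],(400,400),interpolation=cv2.INTER_CUBIC)
b=cv2.resize(im[185:265,337:417],(400,400),interpolation=cv2.INTER_CUBIC)
cv2.imwrite("pics/crop1.png",np.hstack([a,b]))
E
```

```text
297 208 z hist [ 749 1272   59   56   53  372  110   69   73   71   79  114  687  316
    0    0    0    0    0    0    0    0    0    0]
377 225 z hist [1206 1798  134  746   28   14   53  107    0    0    0    0    0    0
    0    0    0    0    0    0    0    0    0    0]
160 212 z hist [1251 2125   56   64   66  111  162   94    6    4    3    0    8   11
   17   11   16   16   12   47    0    0    0    0]
176 228 z hist [1238 2139   56   64   66  111  162   94    6    4    3    0    8   11
   17   11   16   16   12   47    0    0    0    0]
grinder top 1017 med [ 0.5317 -0.0174  0.1183] rect [ 5.35300e-01 -1.72000e-02  1.10100e-01  1.11000e-01  4.95003e+01]
lid bar 159 med [ 0.498  -0.2248  0.0609] rect [ 4.98300e-01 -2.25000e-01  1.84000e-02  5.55000e-02  8.11411e+01]
lid flange 777 med [ 0.4965 -0.219   0.0256] rect [ 0.4996 -0.2251  0.0899  0.092  87.1966]
brush handle 106 med [0.5127 0.2998 0.1789] rect [3.84700e-01 1.19800e-01 4.67400e-01 1.92000e-02 5.46723e+01]
brush top 55 med [0.5136 0.3026 0.1822] rect [3.84700e-01 1.19800e-01 4.67400e-01 1.92000e-02 5.46723e+01]
stand rim 232 med [0.5071 0.2964 0.0507] rect [ 0.5123  0.3019  0.0639  0.0638 54.1507]
```

View pics/crop1.png

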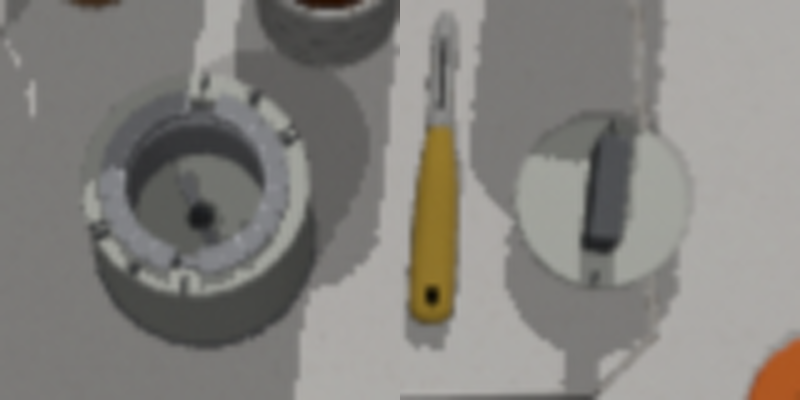

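The crop's right half shows the white lid with a dark bar from (615,130) to (598,245), angled about -9°. In the left half, the grinder marks run clockwise: bar (205,82), dot (253,97), double bar (293,137). The opposite set is (185,285), (135,268), (100,230). So the slots lie near the image vertical.

```bash
python3 - <<'E'
from h import *
c=np.load("pics/top0.npy",allow_pickle=True).item(); P=pts(c); z=P[...,2]
C=np.array([.5353,-.0172])
for n,x,y in(("slot",205,82),("dot",253,97),("lock",293,137),("slot",185,285),("dot",135,268),("lock",100,230)):
    p=ray(c,257+x/5-.4,168+y/5-.4,.115)[:2]-C; print(n,p.round(4),np.hypot(*p).round(4),np.degrees(np.arctan2(p[1],p[0])).round(1))
m=(z>.12)&(z<.2)&(abs(P[...,0]-.512)<.05)&(abs(P[...,1]-.302)<.05)
v,u=np.nonzero(m)
for lo,hi in((.12,.15),(.15,.175),(.176,.2)):
    k=m&(z>lo)&(z<hi); q=P[k]; print(lo,len(q),q.mean(0).round(4),np.round(cv2.minAreaRect(q[:,:2].astype(np.float32)),4) if 0 else cv2.minAreaRect(q[:,:2].astype(np.float32)))
# scene cam handle
import os
c=np.load("pics/scene0.npy",allow_pickle=True).item(); P=pts(c); z=P[...,2]
for lo,hi in((.12,.15),(.15,.175)):
    m=(z>lo)&(z<hi)&(abs(P[...,0]-.512)<.05)&(abs(P[...,1]-.302)<.05); q=P[m]; print("scene",lo,len(q),q.mean(0).round(4),cv2.minAreaRect(q[:,:2].astype(np.float32)))
tg=np.array([.513,.302,.248]); print(totool(tg-env.get_state()["tcp_pos"]))
E
```

```text
slot [ 0.0518 -0.0054] 0.0521 -5.9
dot [ 0.0436 -0.0288] 0.0522 -33.5
lock [ 0.0227 -0.048 ] 0.0531 -64.7
slot [-0.0502  0.0058] 0.0505 173.4
dot [-0.0412  0.0299] 0.0509 144.0
lock [-0.0219  0.0468] 0.0516 115.1
0.12 39 [0.5107 0.2994 0.1341] ((0.5110161304473877, 0.2998625636100769), (0.008705132640898228, 0.01871986873447895), 47.658836364746094)
0.15 38 [0.5116 0.2993 0.1618] ((0.5121631026268005, 0.30116480588912964), (0.009619182907044888, 0.01831834390759468), 48.17322540283203)
0.176 52 [0.5145 0.3034 0.182 ] ((0.5151791572570801, 0.3033408224582672), (0.018833260983228683, 0.017707334831357002), 68.71802520751953)
scene 0.12 108 [0.5088 0.3029 0.1355] ((0.5098809599876404, 0.3029865026473999), (0.016298264265060425, 0.021428970620036125), 31.284379959106445)
scene 0.15 91 [0.5089 0.303  0.1625] ((0.5086058378219604, 0.3034336268901825), (0.013487858697772026, 0.021657506003975868), 19.989086151123047)
[-6.85995203e+00 -1.26400127e+00 -4.77742589e-03]
```

Call:
{"api": "apply_moves", "payload": {"slide": [[-1, -0.18, -0.2], [-2, -0.37, -0.4], [-3, -0.55, -0.6], [-4, -0.74, -0.6], [-5, -0.92, -0.6], [-6, -1.1, -0.6], [-6.86, -1.26, -0.6], [-6.86, -1.26, -0.6], [-6.86, -1.26, -0.6]], "rot": [[0, 0, 0], [0, 0, 0], [0, 0, 0], [0, 0, 0], [0, 0, 0], [0, 0, 0], [0, 0, 0], [0, 0, 0], [0, 0, 0]], "gripper": [1, 1, 1, 1, 1, 1, 1, 1, 1]}}

```text
time: 1.0
tcp_pos: [0.5138, 0.3015, 0.2775]
tcp_rot: [[-0.91, 0.414, -0.002], [0.414, 0.91, -0.0], [0.001, -0.001, -1.0]]
wrist_force: [-1.3, 0.9, -0.2]
width: 0.0853
finger_force: 0.0
```

```bash
python3 - <<'E'
from h import *
s=env.get_state(); print(s["time"],s["tcp_pos"],s["tcp_rot"],s["joints"])
c=env.camera("wrist"); cv2.imwrite("pics/w1.png",c["pixels"]); np.save("pics/w1.npy",c,allow_pickle=True)
P=pts(c); z=P[...,2]
for lo,hi in((.12,.15),(.15,.175),(.177,.2)):
    m=(z>lo)&(z<hi)&(abs(P[...,0]-.512)<.04)&(abs(P[...,1]-.302)<.04); q=P[m]
    if len(q)>5: print("w",lo,len(q),q.mean(0).round(4),cv2.minAreaRect(q[:,:2].astype(np.float32)))
m=(z>.044)&(z<.056)&(abs(P[...,0]-.512)<.05)&(abs(P[...,1]-.302)<.05);q=P[m]
print("stand",cv2.minEnclosingCircle(q[:,:2].astype(np.float32)))
E
```

```text
1.0 [0.51380246 0.30151357 0.27751128] [[-9.10275593e-01  4.13999980e-01 -1.53678922e-03]
 [ 4.14000917e-01  9.10276402e-01 -3.36538719e-04]
 [ 1.25957593e-03 -9.42575126e-04 -9.99998763e-01]] [ 1.90259984e+01  2.55660614e+01  6.33914667e+01  1.04777219e-02
  9.11319992e+01 -4.65174009e+01]
w 0.12 227 [0.5054 0.3083 0.1362] ((0.5065985918045044, 0.3078669309616089), (0.01785830222070217, 0.004296154249459505), 66.64762115478516)
w 0.15 254 [0.5054 0.3083 0.1633] ((0.5067017674446106, 0.3078464865684509), (0.0180068202316761, 0.004734111949801445), 66.50891876220703)
w 0.177 717 [0.512  0.3054 0.1817] ((0.5125097036361694, 0.30522817373275757), (0.01751490868628025, 0.017286594957113266), 65.02664184570312)
stand ((0.5107926726341248, 0.3037351369857788), 0.03217097371816635)
```

View pics/w1.png

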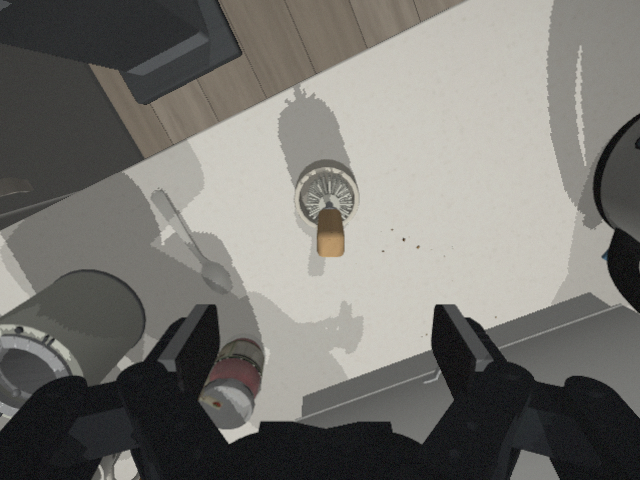

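The handle is centred at about (331,235), square to the fingers; the measured yaw is 66° and the tool's is 65.5°. Descending to grasp.

Call:
{"api": "apply_moves", "payload": {"slide": [[0.02, 0.02, 0.7], [0.04, 0.04, 1.4], [0.04, 0.04, 2.1], [0.04, 0.04, 2.55], [0.04, 0.04, 2.55], [0.04, 0.04, 2.55], [0.04, 0.04, 2.55], [0.04, 0.04, 2.55], [0.04, 0.04, 2.55], [0.04, 0.04, 2.55]], "rot": [[0, 0, 0], [0, 0, 0], [0, 0, 0], [0, 0, 0], [0, 0, 0], [0, 0, 0], [0, 0, 0], [0, 0, 0], [0, 0, 0], [0, 0, 0]], "gripper": [1, 1, 1, 1, 1, 0, 0, 0, 0, 0], "grip_force": 30}}

```text
time: 2.05
tcp_pos: [0.5125, 0.3051, 0.1515]
tcp_rot: [[-0.911, 0.412, 0.001], [0.412, 0.911, 0.001], [-0.001, 0.001, -1.0]]
wrist_force: [-0.1, 0.4, 2.2]
width: 0.0175
finger_force: 31.5
```

Call:
{"api": "apply_moves", "payload": {"slide": [[0, 0, 0], [0, 0, 0], [0, 0, 0], [0, 0, 0], [0, 0, 0]], "rot": [[0, 0, 0], [0, 0, 0], [0, 0, 0], [0, 0, 0], [0, 0, 0]], "gripper": [0, 0, 0, 0, 0]}}

```text
time: 2.55
tcp_pos: [0.5125, 0.3051, 0.1515]
tcp_rot: [[-0.911, 0.412, 0.001], [0.412, 0.911, 0.001], [-0.001, 0.001, -1.0]]
wrist_force: [-0.2, -0.6, 5.5]
width: 0.0176
finger_force: 31.9
```

Call:
{"api": "apply_moves", "payload": {"slide": [[0, 0, -0.7], [0, 0, -1.4], [0, 0, -2.1], [0, 0, -2.7], [-0.5, -0.9, -2.7], [-0.95, -1.7, -2.7], [-1.4, -2.5, -2.7], [-1.85, -3.3, -2.7], [-2.3, -4.2, -2.7], [-2.7, -5.0, -2.7]], "rot": [[0, 0, 0], [0, 0, 0], [0, 0, 0], [0, 0, 0], [0, 0, 0], [0, 0, 0], [0, 0, 0], [0, 0, 0], [0, 0, 0], [0, 0, 0]], "gripper": [0, 0, 0, 0, 0, 0, 0, 0, 0, 0]}}

```text
time: 3.55
tcp_pos: [0.5318, 0.0194, 0.2854]
tcp_rot: [[-0.911, 0.412, -0.001], [0.412, 0.911, -0.0], [0.001, -0.0, -1.0]]
wrist_force: [1.2, -0.0, -0.2]
width: 0.0177
finger_force: 31.0
```

```bash
python3 - <<'E'
from h import *
s=env.get_state(); print(s["time"],s["tcp_pos"],s["width"],s["wrist_force"])
tcp=s["tcp_pos"]
for n in("wrist","scene","top"):
    c=env.camera(n); np.save(f"pics/{n}2.npy",c,allow_pickle=True); P=pts(c);z=P[...,2]
    if n!="top": cv2.imwrite(f"pics/{n}2.png",c["pixels"])
    m=(z>.125)&(z<.2)&(np.hypot(P[...,0]-tcp[0],P[...,1]-tcp[1])<.045); q=P[m]
    if len(q): print(n,len(q),q.min(0).round(4),q.max(0).round(4),cv2.minEnclosingCircle(q[:,:2].astype(np.float32)))
print(totool(np.array([.5353,-.0172,tcp[2]])-env.get_state()["tcp_pos"]))
a=np.load("pics/wrist2.npy",allow_pickle=True).item()["pixels"]; b=np.load("pics/scene2.npy",allow_pickle=True).item()["pixels"]
cv2.imwrite("pics/both.png",np.hstack([cv2.resize(a,(400,300)),cv2.resize(b[150:300,200:400],(400,300))]))
E
```

```text
3.55 [0.5317775  0.01939892 0.28544905] 0.017707621880064837 [ 1.24188004 -0.02121671 -0.19327627]
wrist 3053 [ 0.51   -0.0031  0.1416] [0.5541 0.0411 0.2   ] ((0.5320100784301758, 0.018926089629530907), 0.022366134449839592)
scene 413 [ 0.5077 -0.0088  0.1405] [0.5541 0.0351 0.2   ] ((0.5315212607383728, 0.012772832065820694), 0.024133263155817986)
[-0.36130967 -0.63643802 -0.00283305]
```

View pics/both.png

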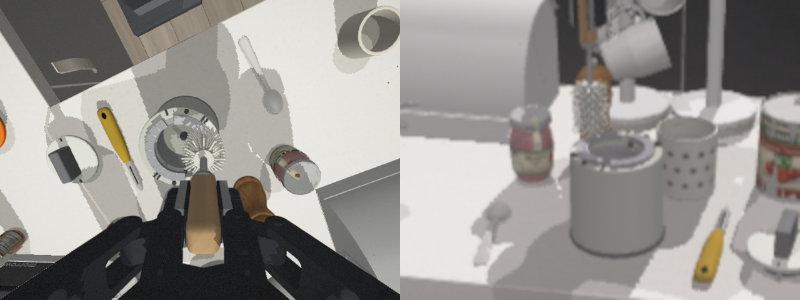

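The brush hangs upright and is centred on the TCP, with its tip at z≈0.1405; the cup mouth is clear below. Starting the strokes.

Call:
{"api": "apply_moves", "payload": {"slide": [[-0.36, -0.64, 0], [-0.36, -0.64, 0], [-0.36, -0.64, 0.6], [-0.36, -0.64, 1.2], [-0.36, -0.64, 1.6], [-0.36, -0.64, 1.6], [-0.36, -0.64, 1.6], [-0.36, -0.64, 1.1], [-0.36, -0.64, 0.75], [-0.36, -0.64, 0.75]], "rot": [[0, 0, 0], [0, 0, 0], [0, 0, 0], [0, 0, 0], [0, 0, 0], [0, 0, 0], [0, 0, 0], [0, 0, 0], [0, 0, 0], [0, 0, 0]], "gripper": [0, 0, 0, 0, 0, 0, 0, 0, 0, 0]}}

```text
time: 4.7
tcp_pos: [0.5366, -0.0148, 0.252]
tcp_rot: [[-0.911, 0.412, 0.007], [0.412, 0.911, -0.002], [-0.007, 0.001, -1.0]]
wrist_force: [-0.0, 0.8, -1.0]
width: 0.0177
finger_force: 31.1
```

```bash
python3 - <<'E'
from h import *
c=env.camera("wrist"); P=pts(c);z=P[...,2]; s=env.get_state(); print(s["tcp_pos"],s["wrist_force"])
m=(z>.108)&(z<.127)&(np.hypot(P[...,0]-.535,P[...,1]+.017)<.063); q=P[m]
print(len(q),cv2.minEnclosingCircle(q[:,:2].astype(np.float32)),q.mean(0))
m=m&(z>.1175);q=P[m];print(cv2.minEnclosingCircle(q[:,:2].astype(np.float32)))
cv2.imwrite("pics/w3.png",c["pixels"]); np.save("pics/w3.npy",c,allow_pickle=True)
E
```

```text
[ 0.53594247 -0.0147056   0.25004765] [-0.48463544 -0.31660672 -1.96995095]
9874 ((0.5336911678314209, -0.016666309908032417), 0.056028399616479874) [ 0.5246451  -0.01262794  0.11846987]
((0.533831000328064, -0.01677013374865055), 0.05551426485180855)
```

Call:
{"api": "apply_moves", "payload": {"slide": [[0, 0, 0.5], [0, 0, 0.87], [0, 0, 0.87], [0, 0, 0.87], [0, 0, 0.87]], "rot": [[0, 0, 0], [0, 0, 0], [0, 0, 0], [0, 0, 0], [0, 0, 0]], "gripper": [0, 0, 0, 0, 0]}}

```text
time: 5.25
tcp_pos: [0.5358, -0.015, 0.2058]
tcp_rot: [[-0.911, 0.412, 0.002], [0.412, 0.911, -0.0], [-0.002, 0.0, -1.0]]
wrist_force: [0.1, 0.1, -0.2]
width: 0.0176
finger_force: 31.0
```

Call:
{"api": "apply_moves", "payload": {"slide": [[0, 0, -0.5], [0, 0, -0.9], [0, 0, -0.9], [0, 0, -0.9], [0, 0, -0.4], [0, 0, 0], [0, 0, 0], [0, 0, 0], [0, 0, 0]], "rot": [[0, 0, 0], [0, 0, 0], [0, 0, 0], [0, 0, 0], [0, 0, 0], [0, 0, 0], [0, 0, 0], [0, 0, 0], [0, 0, 0]], "gripper": [0, 0, 0, 0, 0, 0, 0, 0, 0]}}

```text
time: 6.15
tcp_pos: [0.5358, -0.0151, 0.2056]
tcp_rot: [[-0.911, 0.412, 0.001], [0.412, 0.911, -0.0], [-0.001, 0.0, -1.0]]
wrist_force: [0.3, -0.5, 0.3]
width: 0.0175
finger_force: 31.0
```

Call:
{"api": "apply_moves", "payload": {"slide": [[0, 0, -0.5], [0, 0, -0.9], [0, 0, -0.9], [0, 0, -0.9], [0, 0, -0.4], [0, 0, 0], [0, 0, 0], [0, 0, 0], [0, 0, 0]], "rot": [[0, 0, 0], [0, 0, 0], [0, 0, 0], [0, 0, 0], [0, 0, 0], [0, 0, 0], [0, 0, 0], [0, 0, 0], [0, 0, 0]], "gripper": [0, 0, 0, 0, 0, 0, 0, 0, 0]}}

```text
time: 7.05
tcp_pos: [0.5358, -0.0151, 0.2056]
tcp_rot: [[-0.911, 0.412, 0.001], [0.412, 0.911, -0.0], [-0.001, 0.0, -1.0]]
wrist_force: [-0.0, -0.0, -0.3]
width: 0.0175
finger_force: 31.0
```

Call:
{"api": "apply_moves", "payload": {"slide": [[0, 0, -0.5], [0, 0, -0.9], [0, 0, -0.9], [0, 0, -0.9], [0, 0, -1.3], [0, 0, -1.7], [0, 0, -1.7], [0, 0, -1.7]], "rot": [[0, 0, 0], [0, 0, 0], [0, 0, 0], [0, 0, 0], [0, 0, 0], [0, 0, 0], [0, 0, 0], [0, 0, 0]], "gripper": [0, 0, 0, 0, 0, 0, 0, 0]}}

```text
time: 7.85
tcp_pos: [0.5351, -0.0149, 0.2886]
tcp_rot: [[-0.911, 0.412, -0.001], [0.412, 0.911, 0.0], [0.001, -0.0, -1.0]]
wrist_force: [0.2, 1.2, 0.3]
width: 0.0179
finger_force: 31.1
```

```bash
python3 - <<'E'
from h import *
s=env.get_state();tcp=s["tcp_pos"]; print(s["time"],tcp,s["width"],s["tcp_rot"][0])
c=env.camera("wrist"); P=pts(c);z=P[...,2]
m=(z>.122)&(z<.2)&(np.hypot(P[...,0]-tcp[0],P[...,1]-tcp[1])<.045); q=P[m]
print(len(q),q.min(0),q.max(0))
print(totool(np.array([.5115,.303,tcp[2]])-tcp))
E
```

```text
7.85 [ 0.53511933 -0.01494324  0.28862017] 0.017943629405654648 [-0.91109377  0.41219686 -0.00137498]
2314 [ 0.4926502  -0.05912916  0.12200663] [0.56866953 0.0283897  0.19999645]
[3.05150907e+00 5.59880173e+00 4.82229198e-03]
```

Call:
{"api": "apply_moves", "payload": {"slide": [[0.48, 0.85, 0], [0.96, 1.7, 0], [1.4, 2.55, 0], [1.85, 3.4, 0], [2.3, 4.25, 0], [2.75, 5.1, 0], [3.05, 5.63, 0], [3.05, 5.63, 0], [3.05, 5.63, 0], [3.05, 5.63, 0]], "rot": [[0, 0, 0], [0, 0, 0], [0, 0, 0], [0, 0, 0], [0, 0, 0], [0, 0, 0], [0, 0, 0], [0, 0, 0], [0, 0, 0], [0, 0, 0]], "gripper": [0, 0, 0, 0, 0, 0, 0, 0, 0, 0]}}

```text
time: 8.9
tcp_pos: [0.5125, 0.3035, 0.289]
tcp_rot: [[-0.911, 0.413, -0.001], [0.413, 0.911, -0.001], [0.001, -0.001, -1.0]]
wrist_force: [-0.3, 0.3, -0.8]
width: 0.0181
finger_force: 31.0
```

```bash
python3 - <<'E'
from h import *
s=env.get_state();tcp=s["tcp_pos"]; print(s["time"],tcp)
c=env.camera("wrist"); P=pts(c);z=P[...,2]
m=(z>.13)&(z<.2)&(np.hypot(P[...,0]-tcp[0],P[...,1]-tcp[1])<.045); q=P[m]
print(len(q),q.min(0),q.max(0),cv2.minEnclosingCircle(q[:,:2].astype(np.float32)))
m=(z>.04)&(z<.056)&(np.hypot(P[...,0]-tcp[0],P[...,1]-tcp[1])<.05); q=P[m]
print("stand",len(q),q.min(0),q.max(0))
E
```

```text
8.9 [0.51253226 0.30346643 0.28904679]
2237 [0.49070509 0.28148256 0.14545561] [0.53456534 0.32509939 0.19995217] ((0.5128670334815979, 0.3031570613384247), 0.022284282371401787)
stand 722 [0.47884078 0.27187628 0.04003275] [0.53781462 0.33546365 0.05293285]
```

Call:
{"api": "apply_moves", "payload": {"slide": [[0, 0, 0.7], [0, 0, 1.4], [0, 0, 2.0], [0, 0, 2.5], [0, 0, 2.73], [0, 0, 2.73], [0, 0, 2.73]], "rot": [[0, 0, 0], [0, 0, 0], [0, 0, 0], [0, 0, 0], [0, 0, 0], [0, 0, 0], [0, 0, 0]], "gripper": [0, 0, 0, 0, 0, 0, 0]}}

```text
time: 9.65
tcp_pos: [0.513, 0.3039, 0.154]
tcp_rot: [[-0.911, 0.413, 0.001], [0.413, 0.911, 0.0], [-0.001, 0.001, -1.0]]
wrist_force: [-0.6, -0.9, -1.9]
width: 0.018
finger_force: 31.0
```

Call:
{"api": "apply_moves", "payload": {"slide": [[0, 0, 0], [0, 0, 0], [0, 0, 0], [0, 0, 0], [0, 0, 0], [0, 0, -0.5], [0, 0, -1.2], [0, 0, -2], [0, 0, -2.6], [0, 0, -2.6]], "rot": [[0, 0, 0], [0, 0, 0], [0, 0, 0], [0, 0, 0], [0, 0, 0], [0, 0, 0], [0, 0, 0], [0, 0, 0], [0, 0, 0], [0, 0, 0]], "gripper": [0.5, 1, 1, 1, 1, 1, 1, 1, 1, 1]}}

```text
time: 10.65
tcp_pos: [0.5134, 0.3048, 0.2879]
tcp_rot: [[-0.911, 0.412, 0.008], [0.412, 0.911, 0.003], [-0.006, 0.006, -1.0]]
wrist_force: [-0.1, -0.4, -0.4]
width: 0.0853
finger_force: 0.0
```

```bash
python3 - <<'E'
from h import *
s=env.get_state();tcp=s["tcp_pos"]; print(s["time"],tcp,s["tcp_rot"],s["joints"])
c=env.camera("wrist"); P=pts(c);z=P[...,2]
for lo,hi in((.12,.15),(.15,.175),(.177,.2)):
    m=(z>lo)&(z<hi)&(abs(P[...,0]-.512)<.04)&(abs(P[...,1]-.302)<.04); q=P[m]
    if len(q)>5: print("w",lo,len(q),q.mean(0).round(4),cv2.minAreaRect(q[:,:2].astype(np.float32)))
print(totool(np.array([.499,-.225,.20])-tcp))
E
```

```text
10.65 [0.51342966 0.30475179 0.28794286] [[-0.91116908  0.41195309  0.00809722]
 [ 0.41198591  0.91118578  0.0028433 ]
 [-0.00620676  0.00592667 -0.99996317]] [ 1.93419831e+01  2.51672099e+01  6.23617034e+01  5.57355898e-05
  9.19793731e+01 -4.63289221e+01]
w 0.12 207 [0.5059 0.3069 0.1362] ((0.5070675015449524, 0.3063499629497528), (0.017922913655638695, 0.00449700141325593), 65.26140594482422)
w 0.15 238 [0.5058 0.3068 0.1629] ((0.5069696307182312, 0.30631914734840393), (0.017955532297492027, 0.004728829022496939), 65.93021392822266)
w 0.177 657 [0.5123 0.3038 0.1817] ((0.5128638744354248, 0.30346599221229553), (0.017643433064222336, 0.017624614760279655), 66.17827606201172)
[-4.09730546 -9.77770934  1.7435991 ]
```

Call:
{"api": "apply_moves", "payload": {"slide": [[-0.36, -0.87, 0], [-0.73, -1.75, 0], [-1.1, -2.6, 0], [-1.46, -3.5, 0], [-1.83, -4.4, 0], [-2.2, -5.2, 0], [-2.56, -6.1, 0], [-2.93, -7, 0], [-3.3, -7.8, 0], [-3.6, -8.6, 0]], "rot": [[0, 0, -0.4], [0, 0, -0.7], [0, 0, -1.0], [0, 0, -1.4], [0, 0, -1.7], [0, 0, -2.0], [0, 0, -2.4], [0, 0, -2.7], [0, 0, -3.08], [0, 0, -3.08]], "gripper": [1, 1, 1, 1, 1, 1, 1, 1, 1, 1]}}

```text
time: 11.7
tcp_pos: [0.4986, -0.1635, 0.2818]
tcp_rot: [[-0.988, 0.155, -0.002], [0.155, 0.988, 0.001], [0.002, 0.001, -1.0]]
wrist_force: [0.8, -0.2, 1.3]
width: 0.0857
finger_force: 0.0
```

```bash
python3 - <<'E'
from h import *
s=env.get_state();tcp=s["tcp_pos"]; print(s["time"],tcp,s["tcp_rot"])
print(totool(np.array([.499,-.225,.20])-tcp))
E
```

```text
11.7 [ 0.49860907 -0.16348971  0.28181545] [[-0.98792157  0.15493952 -0.00217261]
 [ 0.15493679  0.98792343  0.00137361]
 [ 0.0023592   0.00102041 -0.9999967 ]]
[-0.20218872 -1.21580734  1.63459679]
```

Call:
{"api": "apply_moves", "payload": {"slide": [[-0.1, -0.6, 0.3], [-0.2, -1.2, 0.8], [-0.2, -1.22, 1.2], [-0.2, -1.22, 1.2], [-0.2, -1.22, 1.2], [-0.2, -1.22, 1.2]], "rot": [[0, 0, 0], [0, 0, 0], [0, 0, 0], [0, 0, 0], [0, 0, 0], [0, 0, 0]], "gripper": [1, 1, 1, 1, 1, 1]}}

```text
time: 12.3
tcp_pos: [0.5, -0.223, 0.2243]
tcp_rot: [[-0.988, 0.154, 0.001], [0.154, 0.988, -0.001], [-0.001, -0.001, -1.0]]
wrist_force: [-0.4, -0.6, -0.1]
width: 0.0853
finger_force: 0.0
```

```bash
python3 - <<'E'
from h import *
s=env.get_state();tcp=s["tcp_pos"]; print(s["time"],tcp,s["tcp_rot"])
c=env.camera("wrist"); P=pts(c);z=P[...,2]; cv2.imwrite("pics/w4.png",c["pixels"])
n=np.hypot(P[...,0]-.499,P[...,1]+.225)<.055
for lo,hi in((.015,.035),(.057,.066)):
    m=n&(z>lo)&(z<hi); q=P[m][:,:2].astype(np.float32)
    print(lo,len(q),P[m].mean(0),cv2.minAreaRect(q),cv2.minEnclosingCircle(q))
E
```

```text
12.3 [ 0.50000516 -0.22297786  0.22426238] [[-9.88000570e-01  1.54445776e-01  1.17334830e-03]
 [ 1.54444925e-01  9.88001088e-01 -7.84853326e-04]
 [-1.28048667e-03 -5.94217844e-04 -9.99999004e-01]]
0.015 6316 [ 0.49339468 -0.22416997  0.02548007] ((0.4972883462905884, -0.22494593262672424), (0.09140434116125107, 0.09129705280065536), 89.03050994873047) ((0.4976481795310974, -0.2247421145439148), 0.04630318284034729)
0.057 1440 [ 0.49589401 -0.224832    0.06129273] ((0.4970625042915344, -0.22527703642845154), (0.017483066767454147, 0.05561719462275505), 81.44874572753906) ((0.4969732165336609, -0.2251126915216446), 0.028369035571813583)
```

View pics/w4.png

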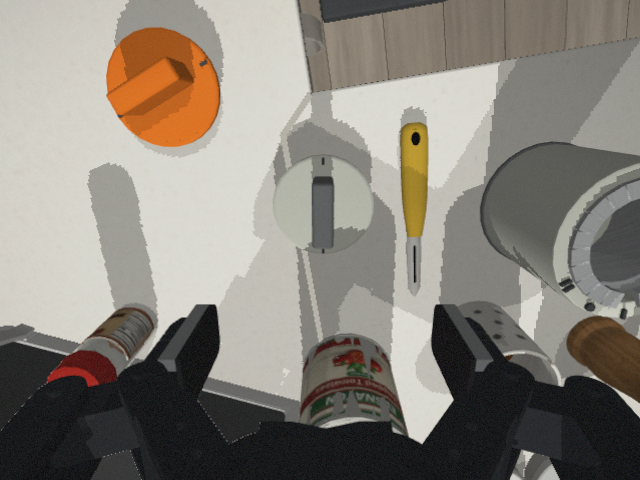

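The wrist view shows the white lid at (323,204) with its bar vertical in the image, aligned with the fingers; the orange look-alike at (163,87) is well clear. Descending to grasp it.

Call:
{"api": "apply_moves", "payload": {"slide": [[0.04, -0.05, 0.7], [0.04, -0.05, 1.4], [0.04, -0.05, 2.1], [0.04, -0.05, 2.8], [0.04, -0.05, 3.3], [0.04, -0.05, 3.48], [0.04, -0.05, 3.48], [0.04, -0.05, 3.48], [0.04, -0.05, 3.48]], "rot": [[0, 0, 0], [0, 0, 0], [0, 0, 0], [0, 0, 0], [0, 0, 0], [0, 0, 0], [0, 0, 0], [0, 0, 0], [0, 0, 0]], "gripper": [1, 1, 1, 1, 1, 1, 1, 1, 1]}}

```text
time: 13.25
tcp_pos: [0.498, -0.226, 0.0509]
tcp_rot: [[-0.988, 0.155, 0.002], [0.155, 0.988, -0.002], [-0.003, -0.001, -1.0]]
wrist_force: [0.6, 0.3, -0.6]
width: 0.0856
finger_force: 0.0
```

Call:
{"api": "apply_moves", "payload": {"slide": [[0, 0, 0], [0, 0, 0], [0, 0, 0], [0, 0, 0], [0, 0, 0], [0, 0, 0], [0, 0, 0], [0, 0, 0], [0, 0, 0]], "rot": [[0, 0, 0], [0, 0, 0], [0, 0, 0], [0, 0, 0], [0, 0, 0], [0, 0, 0], [0, 0, 0], [0, 0, 0], [0, 0, 0]], "gripper": [0, 0, 0, 0, 0, 0, 0, 0, 0], "grip_force": 50}}

```text
time: 14.15
tcp_pos: [0.4973, -0.2256, 0.0494]
tcp_rot: [[-0.988, 0.155, 0.0], [0.155, 0.988, -0.0], [-0.0, -0.0, -1.0]]
wrist_force: [-1.8, 0.3, 3.6]
width: 0.0168
finger_force: 52.4
```

Call:
{"api": "apply_moves", "payload": {"slide": [[0, 0, -0.6], [0, 0, -1.4], [0, 0, -2.2], [0, 0, -3], [-0.1, 0.6, -3.8], [-0.2, 1.2, -3.8], [-0.3, 1.8, -3.8], [-0.39, 2.4, -3.8], [-0.39, 2.4, -3.8], [-0.39, 2.4, -3.8]], "rot": [[0, 0, 0], [0, 0, 0], [0, 0, 0], [0, 0, 0], [0, 0, 0], [0, 0, 0], [0, 0, 0], [0, 0, 0], [0, 0, 0], [0, 0, 0]], "gripper": [0, 0, 0, 0, 0, 0, 0, 0, 0, 0]}}

```text
time: 15.15
tcp_pos: [0.5351, -0.1098, 0.2389]
tcp_rot: [[-0.988, 0.154, -0.001], [0.154, 0.988, 0.0], [0.001, -0.0, -1.0]]
wrist_force: [-0.4, -0.7, -1.0]
width: 0.017
finger_force: 52.0
```

```bash
python3 - <<'E'
from h import *
s=env.get_state();tcp=np.array(s["tcp_pos"]); print(s["time"],tcp,s["tcp_rot"],s["width"],s["finger_force"])
c=env.camera("wrist"); P=pts(c);z=P[...,2]; cv2.imwrite("pics/w5.png",c["pixels"]); np.save("pics/w5.npy",c,allow_pickle=True)
n=np.hypot(P[...,0]-tcp[0],P[...,1]-tcp[1])<.06
m=n&(z>.205)&(z<.222); q=P[m][:,:2].astype(np.float32)
print("lid flange",len(q),P[m].mean(0),P[m].min(0),P[m].max(0),cv2.minEnclosingCircle(q))
n=np.hypot(P[...,0]-.535,P[...,1]+.017)<.065
m=n&(z>.108)&(z<.127); q=P[m][:,:2].astype(np.float32)
print("grinder",len(q),P[m].min(0),P[m].max(0),cv2.minEnclosingCircle(q))
im=c["pixels"]; cv2.imwrite("pics/w5v.png",np.hstack([cv2.resize(im,(400,300)),cv2.resize(im[100:340,330:640],(400,300))]))
E
```

```text
15.15 [ 0.53510754 -0.10977117  0.23894905] [[-9.88048259e-01  1.54142877e-01 -7.82563928e-04]
 [ 1.54142860e-01  9.88048568e-01  8.19741596e-05]
 [ 7.85846900e-04 -3.96322163e-05 -9.99999690e-01]] 0.01697809822056934 51.98045790195465
lid flange 16210 [ 0.51777836 -0.10700294  0.21501175] [ 0.4890364  -0.15580576  0.2070886 ] [ 0.56724637 -0.06392866  0.22198748] ((0.5350425839424133, -0.10967794805765152), 0.04629002884030342)
grinder 11133 [ 0.47827195 -0.07183851  0.10801068] [0.58954355 0.03832797 0.12352999] ((0.5340696573257446, -0.017236247658729553), 0.05608055740594864)
```

View pics/w5.png

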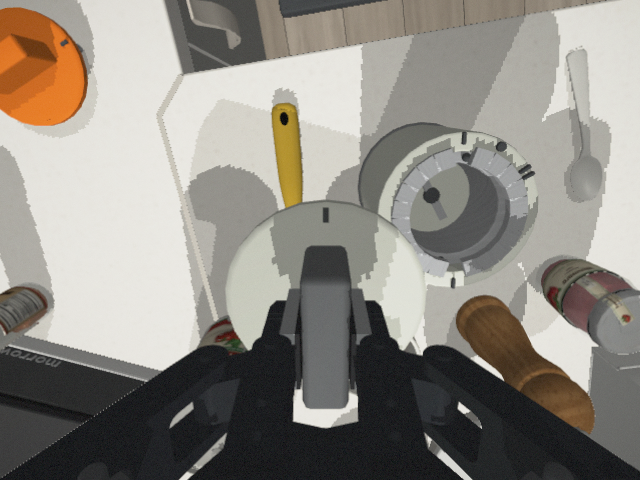

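The lid is held level and the grinder is visible at (462,213), with slot bars at (464,138) and (453,283) and a dot at (501,147).

```bash
python3 - <<'E'
from h import *
c=np.load("pics/w5.npy",allow_pickle=True).item(); C=np.array([.5341,-.0172])
A=ray(c,464,138,.117)[:2];B=ray(c,453,283,.117)[:2];D=ray(c,501,147,.117)[:2]
for p in(A,B,D): print((p-C).round(4),np.hypot(*(p-C)).round(4),np.degrees(np.arctan2(*(p-C)[::-1])).round(1))
print("slot line",np.degrees(np.arctan2(*(B-A)[::-1])), (A+B)/2)
# refine bar pixels: darkest
g=cv2.cvtColor(c["pixels"],cv2.COLOR_BGR2GRAY)
L=[]
for u,v in((464,138),(453,283)):
    w=g[v-9:v+10,u-6:u+7]; y,x=np.nonzero(w<70); print(len(x),x.mean()+u-6,y.mean()+v-9); L.append(ray(c,x.mean()+u-6,y.mean()+v-9,.117)[:2])
print(np.degrees(np.arctan2(*(L[1]-L[0])[::-1])),(L[0]+L[1])/2)
R=np.array(env.get_state()["tcp_rot"]); print("tool x yaw+180",np.degrees(np.arctan2(-R[1,0],-R[0,0])))
print(totool(np.array([C[0],C[1],.239])-env.get_state()["tcp_pos"]))
E
```

```text
[-0.0507  0.0068] 0.0512 172.4
[ 0.0521 -0.0055] 0.0524 -6.0
[-0.0412  0.0304] 0.0512 143.5
slot line -6.790643393501314 [ 0.53475791 -0.01655901]
25 462.92 137.48
13 452.0 282.0
-6.82583955125206 [ 0.53407613 -0.01724193]
tool x yaw+180 -8.933894423284645
[ 3.07927915e-01  1.83882212e+00 -6.21913888e-04]
```

Call:
{"api": "apply_moves", "payload": {"slide": [[0.1, 0.7, 0], [0.2, 1.4, 0], [0.31, 1.84, 0], [0.31, 1.84, 0.3], [0.31, 1.84, 0.7], [0.31, 1.84, 0.9], [0.31, 1.84, 0.9], [0.31, 1.84, 0.9]], "rot": [[0, 0, -0.2], [0, 0, -0.42], [0, 0, -0.42], [0, 0, -0.42], [0, 0, -0.42], [0, 0, -0.42], [0, 0, -0.42], [0, 0, -0.42]], "gripper": [0, 0, 0, 0, 0, 0, 0, 0]}}

```text
time: 16.0
tcp_pos: [0.5344, -0.0175, 0.1948]
tcp_rot: [[-0.993, 0.12, 0.0], [0.12, 0.993, -0.0], [-0.0, -0.0, -1.0]]
wrist_force: [-0.0, -0.1, -1.2]
width: 0.017
finger_force: 52.0
```

```bash
python3 - <<'E'
from h import *
s=env.get_state();tcp=np.array(s["tcp_pos"]); R=np.array(s["tcp_rot"]);print(s["time"],tcp,np.degrees(np.arctan2(-R[1,0],-R[0,0])),R[2])
print(totool(np.array([.5341,-.0172,tcp[2]])-tcp))
E
```

```text
16.0 [ 0.53444741 -0.01747363  0.19478926] -6.8920809752884615 [-4.82852568e-04 -9.40433524e-05 -9.99999879e-01]
[ 7.55472744e-03  4.59931031e-03 -4.08035460e-06]
```

Call:
{"api": "apply_moves", "payload": {"slide": [[0, 0, 0.25], [0, 0, 0.45], [0, 0, 0.55], [0, 0, 0.65], [0, 0, 0.75], [0, 0, 0.84], [0, 0, 0.84], [0, 0, 0.84]], "rot": [[0, 0, 0], [0, 0, 0], [0, 0, 0], [0, 0, 0], [0, 0, 0], [0, 0, 0], [0, 0, 0], [0, 0, 0]], "gripper": [0, 0, 0, 0, 0, 0, 0, 0]}}

```text
time: 16.8
tcp_pos: [0.5343, -0.0168, 0.1524]
tcp_rot: [[-0.993, 0.119, 0.0], [0.119, 0.993, -0.0], [-0.0, -0.0, -1.0]]
wrist_force: [0.2, 0.8, -1.7]
width: 0.0173
finger_force: 52.0
```

Call:
{"api": "apply_moves", "payload": {"slide": [[0, 0, 0.02], [0, 0, 0.02], [0, 0, 0.02], [0, 0, 0.02], [0, 0, 0.02], [0, 0, 0.02], [0, 0, 0.02]], "rot": [[0, 0, 0], [0, 0, 0], [0, 0, 0.7], [0, 0, 1.4], [0, 0, 2.1], [0, 0, 2.8], [0, 0, 2.8]], "gripper": [0, 0, 0, 0, 0, 0, 0]}}

```text
time: 17.5
tcp_pos: [0.5342, -0.0168, 0.1515]
tcp_rot: [[-0.934, 0.356, 0.0], [0.356, 0.934, -0.0], [-0.0, 0.0, -1.0]]
wrist_force: [0.2, 0.7, -0.2]
width: 0.0172
finger_force: 52.2
```

```bash
python3 - <<'E'
from h import *
s=env.get_state();tcp=np.array(s["tcp_pos"]); R=np.array(s["tcp_rot"]);print(s["time"],tcp,np.degrees(np.arctan2(-R[1,0],-R[0,0])),R[2],s["wrist_force"],s["torque"])
c=env.camera("wrist"); P=pts(c);z=P[...,2]
m=(np.hypot(P[...,0]-tcp[0],P[...,1]-tcp[1])<.05)&(z>.118)&(z<.135); print("flange",np.median(z[m]),cv2.minEnclosingCircle(P[m][:,:2].astype(np.float32)))
m=(np.hypot(P[...,0]-tcp[0],P[...,1]-tcp[1])<.03)&(z>.157)&(z<.17); q=P[m][:,:2].astype(np.float32);print("bar",len(q),cv2.minAreaRect(q))
E
```

```text
17.5 [ 0.53423671 -0.01675492  0.15149485] -20.861989422243568 [-2.78578024e-04  1.01746110e-04 -9.99999956e-01] [ 0.24870544  0.68566631 -0.15536966] [ 0.03979461 -0.00051032  0.00614754]
flange 0.12760932628446997 ((0.5339892506599426, -0.01676303520798683), 0.0498833991587162)
bar 7937 ((0.5318547487258911, -0.019146975129842758), (0.04116315394639969, 0.05644483491778374), 46.62623977661133)
```

Call:
{"api": "apply_moves", "payload": {"slide": [[0, 0, 0], [0, 0, 0], [0, 0, 0], [0, 0, 0], [0, 0, 0], [0, 0, 0], [0, 0, 0], [0, 0, 0], [0, 0, 0], [0, 0, 0]], "rot": [[0, 0, 0.6], [0, 0, 1.2], [0, 0, 1.8], [0, 0, 2.4], [0, 0, 2.9], [0, 0, 2.9], [0, 0, 2.9], [0, 0, 2.9], [0, 0, 2.9], [0, 0, 2.9]], "gripper": [0, 0, 0, 0, 0, 0, 0, 0, 0, 0]}}

```text
time: 18.55
tcp_pos: [0.5343, -0.0167, 0.1515]
tcp_rot: [[-0.816, 0.578, 0.001], [0.578, 0.816, 0.0], [-0.0, 0.0, -1.0]]
wrist_force: [1.0, 4.0, 1.1]
width: 0.017
finger_force: 52.5
```

```bash
python3 - <<'E'
from h import *
s=env.get_state();tcp=np.array(s["tcp_pos"]); R=np.array(s["tcp_rot"]);print(s["time"],tcp,np.degrees(np.arctan2(-R[1,0],-R[0,0])),s["wrist_force"],s["torque"],s["joint_torque"][5])
c=env.camera("wrist"); P=pts(c);z=P[...,2]; cv2.imwrite("pics/w6.png",c["pixels"])
m=(np.hypot(P[...,0]-tcp[0],P[...,1]-tcp[1])<.047)&(z>.118)&(z<.135); print("flange",np.median(z[m]))
c=env.camera("top");P=pts(c);z=P[...,2]
m=(z>.178)&(z<.19)&(abs(P[...,0]-.512)<.04)&(abs(P[...,1]-.302)<.04);print("brush top",P[m].mean(0),m.sum())
E
```

```text
18.55 [ 0.53432475 -0.0166816   0.15149205] -35.30768258496243 [1.00457506 3.97750867 1.06519064] [ 0.50374846 -0.15214734  0.12346338] 0.09520682506263256
flange 0.12763947122832994
brush top [0.51495243 0.30225804 0.18245038] 48
```

View pics/w6.png

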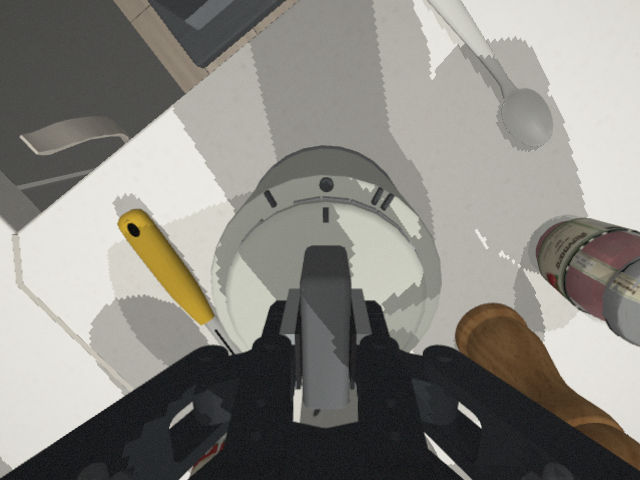

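The lid's mark at (326,214) lines up with the round dot at (326,184), between the single bar and the double bar. The torque of 0.12 N m matches the spring at half way. The lid is seated and gripped, and the brush is in its stand.

```bash
python3 -c "
from cell import env
print(env.finish_job())"
```

```text
the job is handed in; nothing more can be done
None
```

The job is handed in: I brushed the cup with at least three strokes and stood the brush back in its stand. The lid is seated, twisted to the pulse mark and still gripped, but the hand-in gave no verdict, so I can't say how it was judged.

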